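# Hold a drawer front square in the corner jig

## Robot

A 7-joint arm with a two-finger parallel gripper is mounted at the origin on the work surface; the furniture and walls round the work are solid. World frame = base frame: x ahead of the robot, y to its left, z up, the work surface at z = 0. Lengths are in m, angles in rad, forces in N, time in s.
With the tool pointing down it reaches from about 0.425 to 0.825 m from the base axis. Payload 3.6 kg.
Tool frame: the origin (TCP) lies midway between the tips of the shut fingers; the grasp point (between the pads) lies 19 mm behind it; x points along the fingers, z is the direction in which the jaws open and shut, and the axes are right-handed (so a half turn about x gives the same grasp; the last joint's range is limited). The gripper opens to 93 mm and grips with 3 to 60 N. Pads are 15 mm wide; open, the fingers measure 128 mm over their backs; the gripper's body (75 mm by 188 mm) begins 65 mm behind the grasp point.
Start: joints at [1.155, 0.615, -0.013, 1.423, 0.008, 1.103, -0.04], TCP at [0.247, -0.601, 0.219] pointing down, gripper open.
Joint ranges: [-3.12, 3.12], [-0.3, 2.06], [-1.34, 1.32], [0.26, 2.42], [-1.36, 4.5], [0.01, 1.98], [-2.84, 2.84]. Speed limits (rad/s): [2.79, 2.79, 3.14, 3.14, 3.14, 3.14, 3.14].

## Interface

Orientations are given as a rotation vector (axis times angle).
In Python, from plant import status, vision, workorder gives the robot as it stands.
- The arm moves only by the tool carry_out, never from a script. Its argument "increments" is a list of rows, each a list of 2 entries, a list of its own where there are three numbers: the shift along the world's x, y, z in mm, then the turn about the world's z in rad. In form: [[[tx, ty, tz], roll], ...]. A call has 1 to 12 rows; each row shifts and turns the commanded pose from where the row before left it; what a row does not reach is not made up. A row lasts 1/10 s, in which the tool goes at most 50 mm and 8.59 degrees, less where a joint would pass 70% of its speed; a pose out of reach is approached as far as the arm can. A call with a gripper value outside its range is refused whole. "jaw" is the opening, from 0 (shut) to 1 (fully open), set as the call begins (left out, the last holds). The fingers move at their own pace and stop on an object; the grip force is fixed at half the most. Time passes only in rows, so rows that do not move let the fingers close. It gives the time, the measured TCP pose, the force and the opening at its end, in the units of the state.
- status.read_state(): the state, without advancing time (a new reading comes with each control period).
- vision.grab_frame(name): name is "side" or "top" or "wrist"; returns a dict with "color" (420x560x3 uint8, red, green, blue), "mtx" (3x3 intrinsics, pixels), "R" (3x3) and "t" (3): a world point X has camera coordinates R X + t. Camera axes: x right, y down, z forward; pixel columns grow to the right and rows downward; lengths in m; the calibration is good to about 2 mm. A picture is of the moment at which its call begins. There is no depth.
- workorder.job_done(): hands the job in, once; it reports no verdict.
The state is a dict: "time": time; "q": joint angles; "qd": joint speeds; "joint_torque": joint torques, N m; "position": TCP position; "tool_rot": TCP orientation; "contact_force": force on the tool from outside, world axes, zero at the start; "ft_torque": the same for the moment, N m; "finger_gap": finger opening in m.
Only numpy, scipy, OpenCV 4.12 (cv2) and the standard library are available. Lean on these libraries where they do the work, as an engineer would, in place of code of your own. Each camera call takes 0.05 s, during which the arm holds its last target.

## Task

Pick up the small wooden drawer front by its dark upright pull and lay it flat, pull upwards, on the plywood bed of the corner jig. Press it into the corner so that its long edge is flush against the long metal fence and its short edge flush against the short metal fence at the same time, and finish while still holding it pressed against both, ready for drilling: do not let go. Leave the garlic and the spice jar where they stand.

Things in the scene. Friction and masses are not known exactly. Their poses are not given: they have to be found in the camera images.
- drawer_front: Drawer front, loose, face up: light wood slab 80 (own x) x 130 (own y) x 18 mm, about 0.18 kg. In the middle of its top stands a dark wood pull, a solid rib 16 mm thick (own x), 70 mm long (own y), from 18 to 54 mm above the underside. Origin: centre of the slab's underside; z up. It looks the same after a half turn; either way round is right.
- jig: Corner jig, fixed to the worktop, place and yaw vary: plywood bed 170 (own x) x 220 (own y) x 12 mm with two aluminium fences 16 mm high above the bed. Origin: centre of the bed's underside; z up. The long fence runs along own y, inner face at own x = +55 mm; the short one along own x, inner face at own y = +85 mm. A 10 mm gap is left where they meet.
- fence_long: The jig's long aluminium fence, 14 x 170 x 16 mm, rigid, on the far (+x) side of the jig; origin at the centre of its underside, axes as the jig's. Its inner face looks to the jig's -x. The drawer front's 130 mm edge goes against it.
- fence_short: The jig's short aluminium fence, 120 x 14 x 16 mm, rigid, on the left (+y) side of the jig; origin at the centre of its underside, axes as the jig's. Its inner face looks to the jig's -y. The drawer front's 80 mm edge goes against it.
- jig_corner (a point): The inner corner of the jig: the point on the bed's top (12 mm above the worktop) where the inner faces of both fences would meet; axes as the jig's. The fences lie toward its +x and +y; the seated drawer front's origin lies at x = -40 mm, y = -65 mm, z = 0 from it.
- garlic: Garlic bulb, 60 x 60 x 59 mm, loose on the worktop; origin centre of its underside. Leave alone.
- spice_jar: Spice jar with dark cap, 44 x 44 x 105 mm, loose on the worktop; origin centre of its underside. Leave alone.
Mind the look-alikes: they are no part of the job. Of the things that look like the drawer_front, the largest one is meant.

How it is judged:
By the outcome, as a careful person would: the job done as asked, in the order asked, and still so for the second after the job is handed in, while the arm keeps its last pose, push and grip.
It also fails if it takes over 64 s, if anything falls off the work surface, if the arm or the gripper's body presses on something with over 40 N, if the wrist force passes 120 N, or if a joint passes its speed limit or range.

## Working session

There is one attempt and no reset: what is moved stays moved. The work goes in short steps, Python scripts to look and compute and a tool call to move; the robot and the scene stay as the last step left them, time stands still between calls to the robot, and variables do not carry over. Pictures are saved under pics/ and viewed, and the job is handed in when it is done.

Besides the shell and the picture viewer there is one more tool, called after "Request:" as name(argument=value, ...) on one line, values as JSON. carry_out: Moves the arm, as the interface text tells. Its arguments: {"type":"object","properties":{"increments":{"type":"array"},"jaw":{"type":"number"}},"required":["increments"]}

```bash
mkdir -p pics; ls
cat > h.py <<'E'
import numpy as np, cv2
from plant import status, vision, workorder
def grab(n,f):
    d=vision.grab_frame(n); cv2.imwrite('pics/'+f,d['color'][:,:,::-1]); np.savez('pics/'+f+'.npz',**d); return d
def ray(d,px,z):
    K,R,t=np.array(d['mtx']),np.array(d['R']),np.array(d['t'])
    c=-R.T@t; v=R.T@np.linalg.inv(K)@np.array([px[0],px[1],1.]); return c+v*(z-c[2])/v[2]
def proj(d,X):
    p=np.array(d['mtx'])@(np.array(d['R'])@np.array(X)+np.array(d['t'])); return p[:2]/p[2]
E
python3 - <<'E'
from h import *
for n in ['top','side','wrist']: grab(n,n+'1.png')
s=status.read_state(); print(s['time'],s['position'],s['tool_rot'],s['contact_force'],s['finger_gap'])
E
```

```text
pics
0.15 [ 0.24679389 -0.60070715  0.21778857] [ 0.9184143   1.37039772 -0.91675882] [-0.45357728  0.9644192   1.64939303] 0.09326060015593433
```

View pics/top1.png

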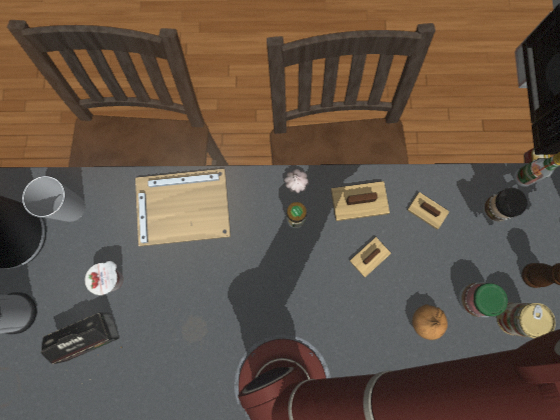

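View pics/side1.png

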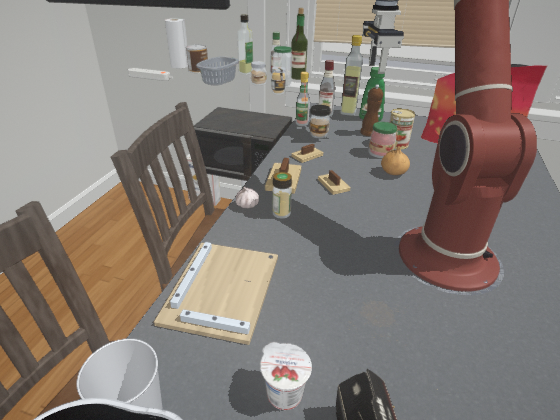

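View pics/wrist1.png

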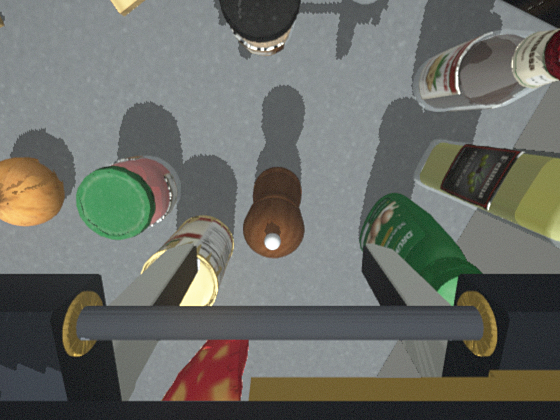

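Top view candidates: drawer fronts at about (361,200), (428,209) and (370,256). The one at (361,200) is clearly the largest, so it is the one meant. The jig is at about (183,207), the garlic at (296,180) and the jar at (296,214). I'll confirm in a crop and measure.

Run:
```python
from h import *
d=dict(np.load('pics/top1.png.npz')); im=np.ascontiguousarray(d['color'][:,:,::-1])
hsv=cv2.cvtColor(im,cv2.COLOR_BGR2HSV)
m=cv2.inRange(hsv,(8,50,110),(30,200,255)); m[:168]=0
dark=cv2.inRange(hsv,(0,60,20),(20,255,110)); dark[:168]=0
c=cv2.findContours(m,cv2.RETR_EXTERNAL,cv2.CHAIN_APPROX_NONE)[0]
for k in c:
    if cv2.contourArea(k)<200: continue
    r=cv2.minAreaRect(k); b=cv2.boxPoints(r)
    cx=r[0]
    z=.012 if cx[0]<250 else .018
    W=np.array([ray(d,p,z) for p in b])
    print(np.round(r[0],1),cv2.contourArea(k),'centre',W.mean(0).round(4),'sides',[round(float(np.linalg.norm(W[i]-W[(i+1)%4])),4) for i in range(4)],'edge yaw',[round(float(np.arctan2(*(W[(i+1)%4]-W[i])[[1,0]])),3) for i in range(2)])
    print(b.round(1).tolist(), W[:,:2].round(4).tolist())
c=cv2.findContours(dark,cv2.RETR_EXTERNAL,cv2.CHAIN_APPROX_NONE)[0]
for k in c:
    if cv2.contourArea(k)<50: continue
    r=cv2.minAreaRect(k); b=cv2.boxPoints(r);W=np.array([ray(d,p,.054) for p in b])
    if 320<r[0][0]<450: print('dark',np.round(r[0],1),W.mean(0).round(4),[round(float(np.linalg.norm(W[i]-W[(i+1)%4])),4) for i in range(2)],[round(float(np.arctan2(*(W[(i+1)%4]-W[i])[[1,0]])),3) for i in range(2)])
a=cv2.resize(im[165:285,320:460],None,fx=4,fy=4,interpolation=cv2.INTER_CUBIC)
bb=cv2.resize(im[160:260,125:240],None,fx=4,fy=4,interpolation=cv2.INTER_CUBIC)
cv2.imwrite('pics/cropA.png',a);cv2.imwrite('pics/cropB.png',bb)
print('cam',-d['R'].T@d['t'])
for n,p in [('garlic',(296,180)),('jar',(296,213))]: print(n,ray(d,p,.05))
```

```text
[431.5 324. ] 736.5 centre [ 0.1304 -0.3449  0.018 ] sides [0.0718, 0.0673, 0.071, 0.0672] edge yaw [-1.582, 3.065]
[[416.0, 309.0], [447.0, 309.0], [447.0, 339.0], [416.0, 339.0]] [[0.1643, -0.3114], [0.1635, -0.3832], [0.0964, -0.3781], [0.0972, -0.3071]]
[536.6 319.1] 908.5 centre [ 0.1388 -0.5884  0.018 ] sides [0.0827, 0.0728, 0.0817, 0.0724] edge yaw [-1.221, -2.86]
[[514.4000244140625, 310.0], [546.5, 297.20001220703125], [558.7999877929688, 328.1000061035156], [526.7999877929688, 340.8999938964844]] [[0.1595, -0.5392], [0.1878, -0.6169], [0.1179, -0.6371], [0.0902, -0.5602]]
[370.  256.7] 780.0 centre [ 0.2867 -0.2103  0.018 ] sides [0.087, 0.0532, 0.0864, 0.0527] edge yaw [-0.852, -2.434]
[[349.0, 260.3999938964844], [375.6000061035156, 236.10000610351562], [391.0, 252.89999389648438], [364.3999938964844, 277.20001220703125]] [[0.2781, -0.1602], [0.3353, -0.2257], [0.2949, -0.2603], [0.2384, -0.1949]]
[428.3 210.4] 754.0 centre [ 0.3965 -0.3556  0.018 ] sides [0.0554, 0.0868, 0.0549, 0.0862] edge yaw [-0.608, -2.181]
[[406.8999938964844, 209.6999969482422], [418.799987792968
[... 562 characters left out ...]
.1711] edge yaw [-1.477, -3.031]
[[131.3000030517578, 177.39999389648438], [224.3000030517578, 168.10000610351562], [231.1999969482422, 236.6999969482422], [138.1999969482422, 246.0]] [[0.4875, 0.3658], [0.5088, 0.1381], [0.3383, 0.1191], [0.3183, 0.3405]]
dark [424.5 316.2] [ 0.1494 -0.3194  0.054 ] [0.0765, 0.0452] [-0.893, -2.455]
dark [370.6 255.5] [ 0.2859 -0.2052  0.054 ] [0.0464, 0.0112] [-0.863, -2.441]
dark [429.5 208.7] [ 0.3935 -0.3475  0.054 ] [0.0162, 0.0482] [-0.627, -2.198]
dark [360.7 198. ] [ 0.4206 -0.1881  0.054 ] [0.074, 0.0224] [-1.446, -3.059]
cam [ 0.19031809 -0.0109495   1.10779026]
garlic [ 0.46676477 -0.03724051  0.05      ]
jar [ 0.38728127 -0.03608891  0.05      ]
```

View pics/cropA.png

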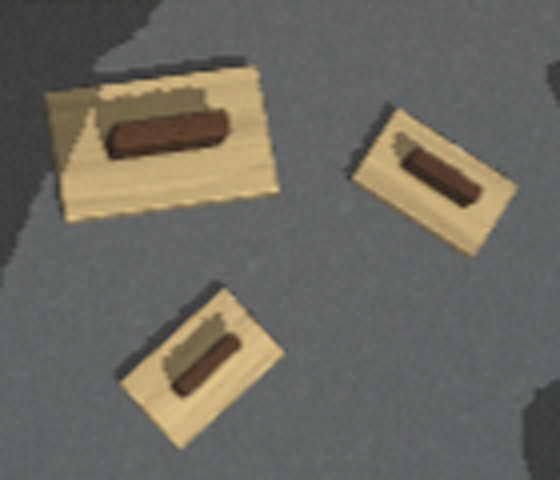

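View pics/cropB.png

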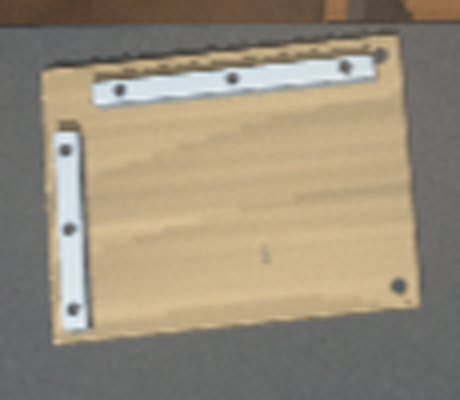

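The crop confirms it: the upper-left piece at (361,200) measures 131 x 82 mm. The look-alikes are about 87 x 54 mm. Next come the fence geometry, with the side view as a cross-check, and the tool yaw.

Run:
```python
from h import *
from scipy.spatial.transform import Rotation as Ro
s=status.read_state(); R=Ro.from_rotvec(s['tool_rot']).as_matrix(); print(R.round(3)); print('jaw yaw',np.arctan2(R[1,2],R[0,2]))
for n in ['top','side']:
    d=dict(np.load(f'pics/{n}1.png.npz')); im=np.ascontiguousarray(d['color'][:,:,::-1]); hsv=cv2.cvtColor(im,cv2.COLOR_BGR2HSV)
    m=cv2.inRange(hsv,(90,5,150),(130,90,255)); 
    roi=np.zeros_like(m)
    if n=='top': roi[165:250,130:235]=255
    else: roi[235:340,155:285]=255
    m=cv2.morphologyEx(m&roi,cv2.MORPH_CLOSE,np.ones((5,5)))
    for k in cv2.findContours(m,cv2.RETR_EXTERNAL,cv2.CHAIN_APPROX_NONE)[0]:
        if cv2.contourArea(k)<100: continue
        b=cv2.boxPoints(cv2.minAreaRect(k)); W=np.array([ray(d,p,.028) for p in b])
        print(n,b.round(0).tolist(),W.mean(0).round(4),[round(float(np.linalg.norm(W[i]-W[(i+1)%4])),4) for i in range(2)],[round(float(np.arctan2(*(W[(i+1)%4]-W[i])[[1,0]])),3) for i in range(2)])
d=dict(np.load('pics/side1.png.npz'));im=np.ascontiguousarray(d['color'][:,:,::-1])
cv2.imwrite('pics/cropS.png',cv2.resize(im[230:345,155:290],None,fx=5,fy=5,interpolation=cv2.INTER_CUBIC))
cv2.imwrite('pics/cropS2.png',cv2.resize(im[140:220,220:360],None,fx=5,fy=5,interpolation=cv2.INTER_CUBIC))
```

```text
[[-0.001  0.925  0.38 ]
 [ 0.002  0.38  -0.925]
 [-1.    -0.    -0.002]]
jaw yaw -1.180898546553417
top [[138.0, 193.0], [144.0, 193.0], [146.0, 242.0], [141.0, 242.0]] [0.3849 0.329  0.028 ] [0.0137, 0.1195] [-1.534, -3.05]
top [[148.0, 180.0], [217.0, 173.0], [218.0, 180.0], [148.0, 187.0]] [0.4753 0.2358 0.028 ] [0.1673, 0.016] [-1.478, -3.028]
side [[179.0, 320.0], [181.0, 309.0], [250.0, 322.0], [248.0, 334.0]] [0.384  0.3348 0.028 ] [0.025, 0.1233] [-1.208, -3.049]
side [[168.0, 305.0], [203.0, 239.0], [213.0, 244.0], [177.0, 310.0]] [0.4749 0.2397 0.028 ] [0.186, 0.0278] [-1.438, 2.82]
```

View pics/cropS.png

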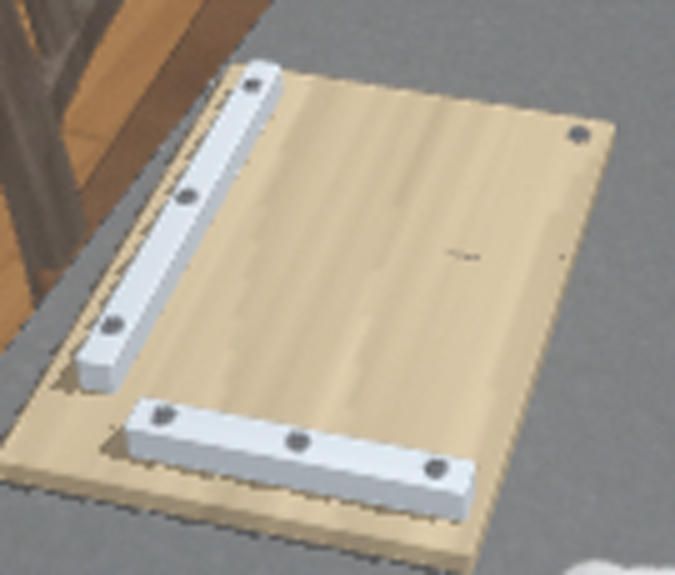

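View pics/cropS2.png

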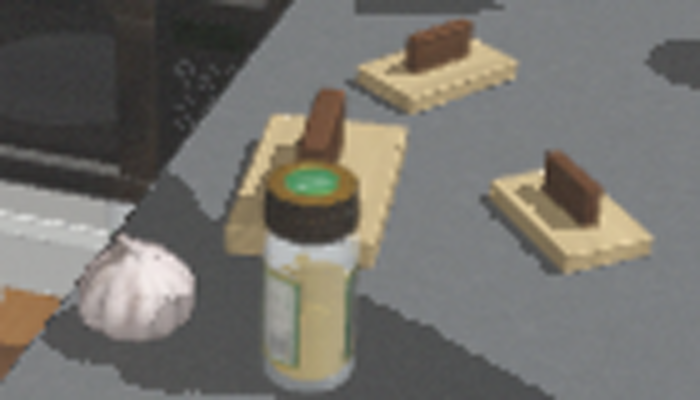

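Top view: jig yaw is about 0.093 rad, with the corner near (0.459, 0.329) and the seated origin near (0.425, 0.260). The drawer front is at (0.423, -0.191), yaw 0.128, with the jaw along its own x. I'll raise, then move over the pull.

Request:
carry_out(increments=[[[0,0,30],0],[[0,0,30],0],[[18,41,0],0.131],[[18,41,0],0.131],[[18,41,0],0.131],[[18,41,0],0.131],[[18,41,0],0.131],[[18,41,0],0.131],[[18,41,0],0.131],[[18,41,0],0.131],[[18,41,0],0.131],[[14,41,0],0.131]], jaw=1)

```text
time: 1.35
position: [0.4236, -0.1894, 0.2787]
tool_rot: [-0.106, 1.568, 0.106]
contact_force: [0.7, -0.5, 0.4]
finger_gap: 0.0928
```

Request:
carry_out(increments=[[[0,0,0],0],[[0,0,-40],0],[[0,0,-40],0],[[0,0,-40],0],[[0,0,0],0]])

```text
time: 1.85
position: [0.4189, -0.1907, 0.1546]
tool_rot: [-0.097, 1.579, 0.104]
contact_force: [-0.2, 0.1, 0.1]
finger_gap: 0.093
```

Run:
```python
from h import *
from scipy.spatial.transform import Rotation as Ro
s=status.read_state(); R=Ro.from_rotvec(s['tool_rot']).as_matrix(); print(s['time'],s['position'],s['q'],s['contact_force'],'jaw yaw',np.arctan2(R[1,2],R[0,2]),'tilt',R[:,0])
d=grab('wrist','wrist2.png');d=grab('wrist','wrist2b.png')
print('axis pts',[proj(d,s['position']*np.array([1,1,0])+[0,0,z]) for z in (.054,.018)])
```

```text
1.85 [ 0.41890134 -0.19074007  0.15458771] [ 0.66337628  0.44425333 -0.3966513   2.01508649  0.24780419  0.73997166
  0.24319731] [-0.20936091  0.14518249  0.08075091] jaw yaw 0.1280728292055103 tilt [-0.01085719  0.0040668  -0.99993279]
axis pts [array([277.12644949, 209.72570782]), array([277.56187287, 200.09745062])]
```

View pics/wrist2b.png

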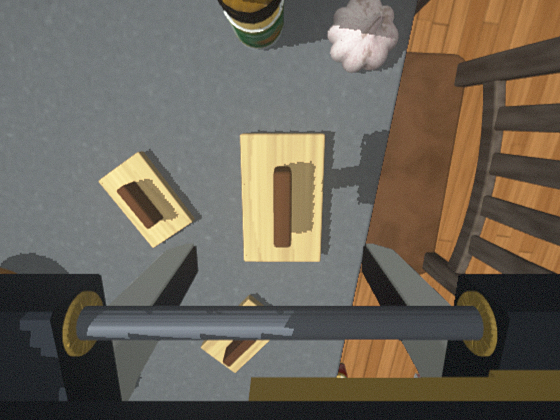

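The wrist view shows the large drawer front centred at about (283,198), with its pull at about (283,206). The pull runs parallel to the pads and the jar and garlic are well clear. Next, a precise offset.

Run:
```python
from h import *
d=dict(np.load('pics/wrist2b.png.npz')); im=np.ascontiguousarray(d['color'][:,:,::-1]);hsv=cv2.cvtColor(im,cv2.COLOR_BGR2HSV)
roi=np.zeros(im.shape[:2],np.uint8); roi[125:270,230:335]=255
full=cv2.inRange(hsv,(5,60,30),(30,255,255))&roi
dk=cv2.inRange(hsv,(0,80,20),(14,255,130))&roi
for n,m,z in(('slab',full,.018),('pull',dk,.054)):
    k=max(cv2.findContours(m,cv2.RETR_EXTERNAL,cv2.CHAIN_APPROX_NONE)[0],key=cv2.contourArea)
    b=cv2.boxPoints(cv2.minAreaRect(k)); W=np.array([ray(d,p,z) for p in b]); print(n,b.round(0).tolist(),W.mean(0).round(4),[round(float(np.linalg.norm(W[i]-W[(i+1)%4])),4) for i in range(2)],[round(float(np.arctan2(*(W[(i+1)%4]-W[i])[[1,0]])),3) for i in range(2)])
print(status.read_state()['position'])
```

```text
slab [[240.0, 133.0], [324.0, 133.0], [324.0, 261.0], [240.0, 261.0]] [ 0.4233 -0.1906  0.018 ] [0.0783, 0.1294] [0.13, -1.404]
pull [[274.0, 246.0], [274.0, 168.0], [291.0, 168.0], [291.0, 246.0]] [ 0.4234 -0.1888  0.054 ] [0.0707, 0.0144] [1.696, 0.13]
[ 0.4230225  -0.19158349  0.15890519]
```

Request:
carry_out(increments=[[[0,1,-30],0],[[0,0,-30],0],[[0,0,-30],0],[[0,0,-25],0],[[0,0,-14],0],[[0,0,-5],0],[[0,0,0],0],[[0,0,0],0],[[0,0,0],0]])

```text
time: 2.85
position: [0.424, -0.1907, 0.0259]
tool_rot: [-0.102, 1.566, 0.1]
contact_force: [-0.6, -0.4, 1.3]
finger_gap: 0.0929
```

Request:
carry_out(increments=[[[0,0,0],0],[[0,0,0],0],[[0,0,0],0],[[0,0,0],0],[[0,0,0],0],[[0,0,0],0],[[0,0,0],0],[[0,0,0],0]], jaw=0)

```text
time: 3.65
position: [0.423, -0.1902, 0.0246]
tool_rot: [-0.101, 1.569, 0.101]
contact_force: [0.8, -1.0, 0.2]
finger_gap: 0.0335
```

Still closing.

Request:
carry_out(increments=[[[0,0,0],0],[[0,0,0],0],[[0,0,0],0],[[0,0,0],0],[[0,0,0],0],[[0,0,0],0]])

```text
time: 4.25
position: [0.4229, -0.1902, 0.0246]
tool_rot: [-0.101, 1.569, 0.101]
contact_force: [0.5, 0.1, -0.6]
finger_gap: 0.0155
```

Request:
carry_out(increments=[[[0,0,10],0],[[0,0,20],0],[[0,0,30],0],[[0,0,30],0],[[0,0,30],0],[[0,0,30],0],[[0,0,10],0],[[0,0,0],0],[[0,0,0],0]])

```text
time: 5.15
position: [0.422, -0.1901, 0.1837]
tool_rot: [-0.101, 1.571, 0.102]
contact_force: [0.2, 0.6, -1.5]
finger_gap: 0.0161
```

Run:
```python
from h import *
grab('wrist','wrist3.png')
s=status.read_state(); print(s['position'],s['contact_force'],s['ft_torque'],s['finger_gap'])
```

```text
[ 0.42176072 -0.18992665  0.18326839] [-0.34140337 -0.63711325 -2.17386298] [-0.01366414 -0.11320503 -0.02097049] 0.01590826079225102
```

View pics/wrist3.png

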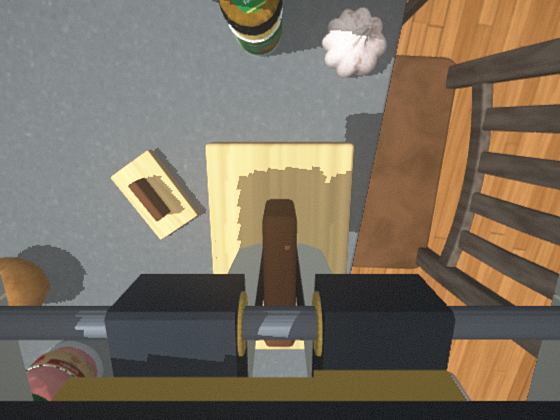

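The pull is held (gap 16 mm), and the view shows the slab hanging level, centred on (280,~240). I'll carry it across at height, bulging outwards in x to stay in reach.

Request:
carry_out(increments=[[[8,20,0],0],[[8,40,0],0],[[8,42,0],0],[[8,42,0],0],[[8,42,0],0],[[-1,42,0],0],[[-8,42,0],-0.01],[[-10,42,0],-0.01],[[-10,42,0],-0.015],[[-10,42,0],0],[[-10,30,0],0],[[0,11,0],0]])

```text
time: 6.4
position: [0.411, 0.2505, 0.1833]
tool_rot: [-0.079, 1.573, 0.081]
contact_force: [-0.3, 0.9, -0.9]
finger_gap: 0.0159
```

Request:
carry_out(increments=[[[0,0,0],0],[[0,0,-20],0],[[0,0,-30],0],[[0,0,-30],0],[[0,0,-20],0],[[0,0,-5],0],[[0,0,0],0],[[0,0,0],0]])

```text
time: 7.2
position: [0.415, 0.2463, 0.0803]
tool_rot: [-0.072, 1.568, 0.073]
contact_force: [1.0, 0.5, -2.1]
finger_gap: 0.016
```

Run:
```python
from h import *
from scipy.spatial.transform import Rotation as Ro
for n in ['top','side','wrist']: grab(n,n+'4.png')
s=status.read_state(); R=Ro.from_rotvec(s['tool_rot']).as_matrix();print(s['time'],s['position'],s['contact_force'],s['finger_gap'],np.arctan2(R[1,2],R[0,2]),R[:,0])
d=dict(np.load('pics/top4.png.npz'));a=cv2.resize(d['color'][150:260,120:250,::-1],None,fx=4,fy=4,interpolation=2)
d=dict(np.load('pics/side4.png.npz'));b=cv2.resize(d['color'][200:350,150:320,::-1],None,fx=4,fy=4,interpolation=2)
cv2.imwrite('pics/t4c.png',a);cv2.imwrite('pics/s4c.png',b)
```

```text
7.35 [0.41480126 0.24695562 0.0806529 ] [ 0.24697794  0.26319422 -2.23099587] 0.015737350954690928 0.09361390183687782 [ 0.0019512   0.00102641 -0.99999757]
```

View pics/t4c.png

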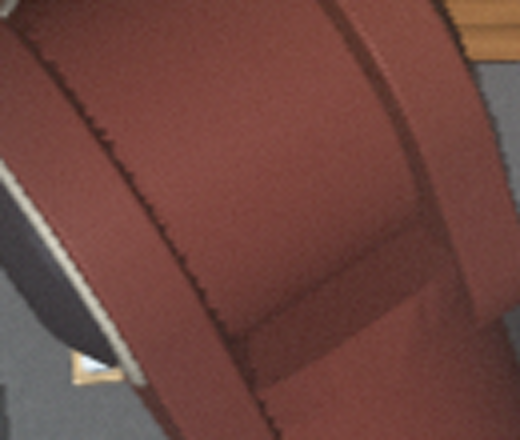

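View pics/s4c.png

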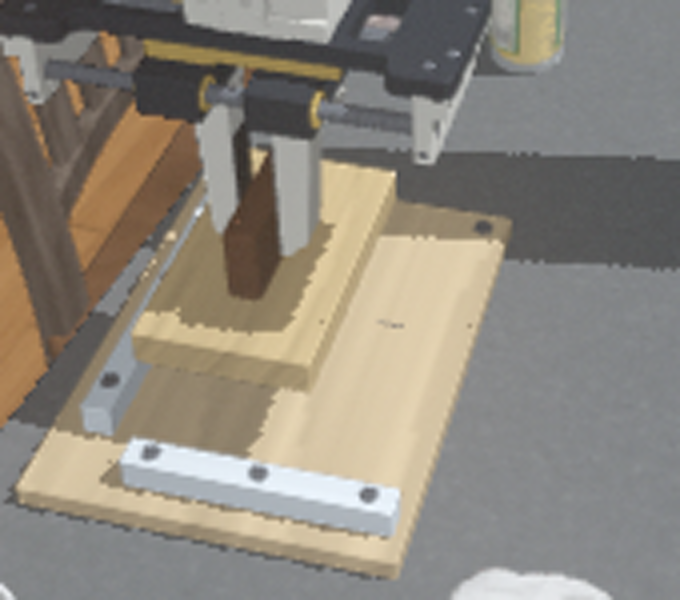

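View pics/wrist4.png

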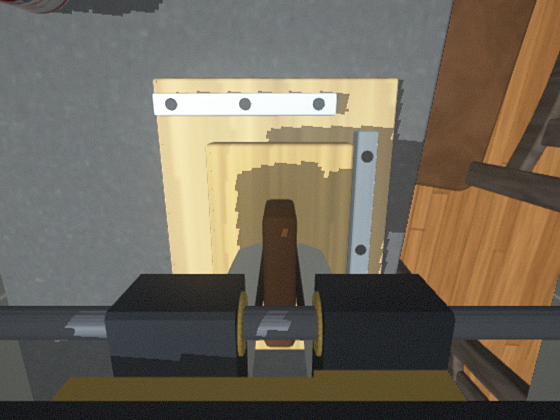

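The wrist view shows the slab parallel to both fences. The short fence is at rows 93–116 and the long fence at columns ~353–378, while the slab's edges are at row 143 and column 353, nearer the camera. I'll measure the gaps from it.

Run:
```python
from h import *
d=dict(np.load('pics/wrist4.png.npz')); im=np.ascontiguousarray(d['color'][:,:,::-1]);hsv=cv2.cvtColor(im,cv2.COLOR_BGR2HSV)
m=cv2.inRange(hsv,(90,15,90),(125,120,255)); roi=np.zeros_like(m); roi[85:272,150:385]=255
cv2.imwrite('pics/m.png',m&roi)
c=np.cos(.093);s=np.sin(.093);Rj=np.array([[c,-s],[s,c]])
# fence edges: inner top edge points per column / row
mm=m&roi
E1=[(x,max(np.where(mm[85:135,x])[0])+85.5) for x in list(range(185,230,5))+list(range(260,300,5)) if mm[85:135,x].any()]
E2=[(min(np.where(mm[y,330:385])[0])+329.5,y) for y in range(170,240,6) if mm[y,330:385].any()]
print(E1,E2)
P1=np.array([ray(d,p,.028)[:2]@Rj for p in E1]);P2=np.array([ray(d,p,.028)[:2]@Rj for p in E2])
a=np.median(P1[:,1]);b=np.median(P2[:,0]);print('short inner y_j',a,P1[:,1].round(4),'long inner x_j',b,P2[:,0].round(4))
seat=Rj@np.array([b-.04,a-.065]);print('seat',seat)
z=status.read_state()['position'][2]-.0245
W=[ray(d,p,z+.018)[:2]@Rj for p in((208,143.5),(353,143.5),(280,143.5))]
print('slab edge yj',W[2][1],'x range',W[0][0],W[1][0]); t=status.read_state()['position'][:2]@Rj; print('tcp j',t)
```

```text
[(185, np.float64(114.5)), (190, np.float64(114.5)), (195, np.float64(114.5)), (200, np.float64(114.5)), (205, np.float64(114.5)), (210, np.float64(114.5)), (215, np.float64(114.5)), (220, np.float64(114.5)), (225, np.float64(114.5)), (260, np.float64(114.5)), (265, np.float64(114.5)), (270, np.float64(114.5)), (275, np.float64(114.5)), (280, np.float64(114.5)), (285, np.float64(114.5)), (290, np.float64(114.5)), (295, np.float64(114.5))] [(np.float64(352.5), 170), (np.float64(352.5), 176), (np.float64(351.5), 182), (np.float64(351.5), 188), (np.float64(351.5), 194), (np.float64(350.5), 200), (np.float64(350.5), 206), (np.float64(350.5), 212), (np.float64(349.5), 218), (np.float64(349.5), 224), (np.float64(348.5), 230), (np.float64(348.5), 236)]
short inner y_j 0.28669791143187434 [0.2866 0.2867 0.2867 0.2867 0.2867 0.2867 0.2867 0.2867 0.2867 0.2867
 0.2867 0.2868 0.2868 0.2868 0.2868 0.2868 0.2868] long inner x_j 0.48688174249971927 [0.4868 0.487  0.4866 0.4869 0.4871 0.4867 0.487  0.4872 0.4868 0.4871
 0.4866 0.4869]
seat [0.4243624  0.26223999]
slab edge yj 0.271002384507004 x range 0.398266658930747 0.47542924160193223
tcp j [0.43594252 0.2073675 ]
```

View pics/m.png

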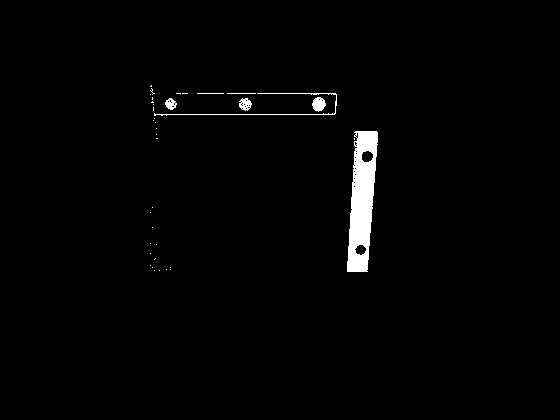

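The yaw agrees (0.093), with gaps of about 11 mm to the long fence and 15 mm to the short one. I'll lower to the bed.

Request:
carry_out(increments=[[[0,0,-15],0],[[0,0,-15],0],[[0,0,-8],0],[[0,0,-3],0],[[0,0,-1.5],0],[[0,0,0],0],[[0,0,0],0],[[0,0,0],0]])

```text
time: 8.15
position: [0.4143, 0.247, 0.0376]
tool_rot: [-0.073, 1.569, 0.074]
contact_force: [-0.4, -0.1, -1.0]
finger_gap: 0.0157
```

Request:
carry_out(increments=[[[0,0,-1],0],[[0,0,0],0],[[0,0,0],0]])

```text
time: 8.45
position: [0.4143, 0.2469, 0.0366]
tool_rot: [-0.074, 1.569, 0.074]
contact_force: [-0.2, 0.1, 4.1]
finger_gap: 0.0158
```

Request:
carry_out(increments=[[[0,0,-1],0],[[0,0,0],0],[[0,0,0],0]])

```text
time: 8.75
position: [0.4143, 0.247, 0.0366]
tool_rot: [-0.074, 1.568, 0.074]
contact_force: [-1.8, -1.9, 13.9]
finger_gap: 0.0157
```

On the bed (z 0.0366, upward force). I'll ease the press slightly and slide toward the long fence along jig +x (0.996, 0.093).

Request:
carry_out(increments=[[[0,0,0],0],[[0,0,0.8],0],[[3,0.3,0],0],[[3,0.3,0],0],[[2,0.2,0],0],[[1,0.1,0],0],[[0,0,0],0],[[0,0,0],0]])

```text
time: 9.55
position: [0.4177, 0.2473, 0.0368]
tool_rot: [-0.078, 1.577, 0.074]
contact_force: [-10.9, -0.7, 17.7]
finger_gap: 0.0162
```

Request:
carry_out(increments=[[[1,0.1,0],0],[[0,0,0],0],[[0,0,0],0]])

```text
time: 9.85
position: [0.4177, 0.2473, 0.0368]
tool_rot: [-0.079, 1.579, 0.073]
contact_force: [-12.4, -2.4, 19.6]
finger_gap: 0.0156
```

Request:
carry_out(increments=[[[1,0.1,0],0],[[0,0,0],0],[[0,0,0],0]])

```text
time: 10.15
position: [0.4198, 0.2476, 0.0367]
tool_rot: [-0.078, 1.577, 0.074]
contact_force: [-10.9, -1.9, 16.3]
finger_gap: 0.0156
```

The x force here is bed friction under about 17 N of down force. I'll relieve some of the vertical press.

Request:
carry_out(increments=[[[0,0,0.8],0],[[0,0,0],0],[[0,0,0],0]])

```text
time: 10.45
position: [0.425, 0.248, 0.0366]
tool_rot: [-0.074, 1.57, 0.074]
contact_force: [-0.9, 1.0, 2.9]
finger_gap: 0.0156
```

Request:
carry_out(increments=[[[0,0,0.5],0],[[0,0,0],0],[[0,0,0],0]])

```text
time: 10.75
position: [0.4253, 0.2477, 0.037]
tool_rot: [-0.074, 1.57, 0.073]
contact_force: [0.8, 0.6, -1.7]
finger_gap: 0.0157
```

Request:
carry_out(increments=[[[1,0.1,-0.4],0],[[0,0,0],0],[[0,0,0],0]])

```text
time: 11.05
position: [0.4261, 0.2479, 0.0368]
tool_rot: [-0.074, 1.57, 0.074]
contact_force: [0.0, -0.5, -0.6]
finger_gap: 0.0162
```

Request:
carry_out(increments=[[[1,0.1,0],0],[[0,0,0],0],[[0,0,0],0]])

```text
time: 11.35
position: [0.4271, 0.2481, 0.0369]
tool_rot: [-0.074, 1.57, 0.074]
contact_force: [-1.0, 0.1, -1.9]
finger_gap: 0.0158
```

Request:
carry_out(increments=[[[1,0.1,-0.2],0],[[0,0,0],0],[[0,0,0],0]])

```text
time: 11.65
position: [0.4276, 0.2481, 0.0367]
tool_rot: [-0.074, 1.57, 0.074]
contact_force: [-1.4, -0.2, 0.6]
finger_gap: 0.016
```

Request:
carry_out(increments=[[[1,0.1,0],0],[[0,0,0],0],[[0,0,0],0]])

```text
time: 11.95
position: [0.4276, 0.2481, 0.0367]
tool_rot: [-0.075, 1.572, 0.074]
contact_force: [-5.5, -1.9, 4.8]
finger_gap: 0.0161
```

Long fence contact (x stopped at 0.4276, Fx -5.5). I'll slide along it toward the short fence, jig +y (-0.093, 0.996).

Request:
carry_out(increments=[[[-0.2,2,0.4],0],[[-0.3,3,0],0],[[-0.3,3,0],0],[[-0.1,1,0],0],[[-0.1,1,0],0],[[0,0,0],0],[[0,0,0],0],[[0,0,0],0]])

```text
time: 12.75
position: [0.427, 0.2527, 0.037]
tool_rot: [-0.079, 1.573, 0.064]
contact_force: [-5.1, -8.4, 9.4]
finger_gap: 0.0159
```

Request:
carry_out(increments=[[[-0.1,1,0],0],[[0,0,0],0],[[0,0,0],0]])

```text
time: 13.05
position: [0.4269, 0.2535, 0.037]
tool_rot: [-0.079, 1.574, 0.064]
contact_force: [-3.8, -8.2, 9.6]
finger_gap: 0.0153
```

Request:
carry_out(increments=[[[-0.1,1,0],0],[[0,0,0],0],[[0,0,0],0]])

```text
time: 13.35
position: [0.4268, 0.2545, 0.037]
tool_rot: [-0.079, 1.573, 0.064]
contact_force: [-4.7, -8.3, 9.6]
finger_gap: 0.0162
```

Request:
carry_out(increments=[[[0,0,0.5],0],[[-0.1,1,0],0],[[0,0,0],0],[[0,0,0],0]])

```text
time: 13.75
position: [0.4266, 0.2579, 0.037]
tool_rot: [-0.078, 1.573, 0.068]
contact_force: [-4.2, -4.6, 3.1]
finger_gap: 0.0155
```

Request:
carry_out(increments=[[[-0.1,1,0.3],0],[[0,0,0],0],[[0,0,0],0]])

```text
time: 14.05
position: [0.4264, 0.2606, 0.0371]
tool_rot: [-0.076, 1.573, 0.071]
contact_force: [-4.4, -3.7, -2.2]
finger_gap: 0.0159
```

Request:
carry_out(increments=[[[-0.1,1,0],0],[[0,0,0],0],[[0,0,0],0]])

```text
time: 14.35
position: [0.4263, 0.2621, 0.0372]
tool_rot: [-0.076, 1.572, 0.072]
contact_force: [-4.6, -2.2, -0.6]
finger_gap: 0.0155
```

Request:
carry_out(increments=[[[-0.1,1,-0.2],0],[[0,0,0],0],[[0,0,0],0]])

```text
time: 14.65
position: [0.4262, 0.2632, 0.037]
tool_rot: [-0.076, 1.572, 0.072]
contact_force: [-4.3, -2.7, -1.5]
finger_gap: 0.0156
```

Request:
carry_out(increments=[[[-0.1,1,0],0],[[0,0,0],0],[[0,0,0],0]])

```text
time: 14.95
position: [0.4262, 0.2634, 0.037]
tool_rot: [-0.076, 1.573, 0.071]
contact_force: [-4.6, -3.9, -0.9]
finger_gap: 0.016
```

Run:
```python
from h import *
from scipy.spatial.transform import Rotation as Ro
for n in ['side','wrist']: grab(n,n+'5.png')
s=status.read_state(); R=Ro.from_rotvec(s['tool_rot']).as_matrix();print(s['time'],s['position'],s['contact_force'],s['ft_torque'],np.arctan2(R[1,2],R[0,2]),R[:,0])
d=dict(np.load('pics/side5.png.npz'));b=cv2.resize(d['color'][230:350,150:300,::-1],None,fx=5,fy=5,interpolation=2)
cv2.imwrite('pics/s5c.png',b)
d=dict(np.load('pics/wrist5.png.npz'));b=cv2.resize(d['color'][80:280,140:400,::-1],None,fx=3,fy=3,interpolation=2)
cv2.imwrite('pics/w5c.png',b)
```

```text
15.05 [0.42620149 0.26334431 0.03704045] [-3.77147305 -3.52508654 -0.92036587] [-0.97713428  0.94062293  0.0369207 ] 0.09352422491284902 [-0.00279851 -0.00380191 -0.99998886]
```

View pics/s5c.png

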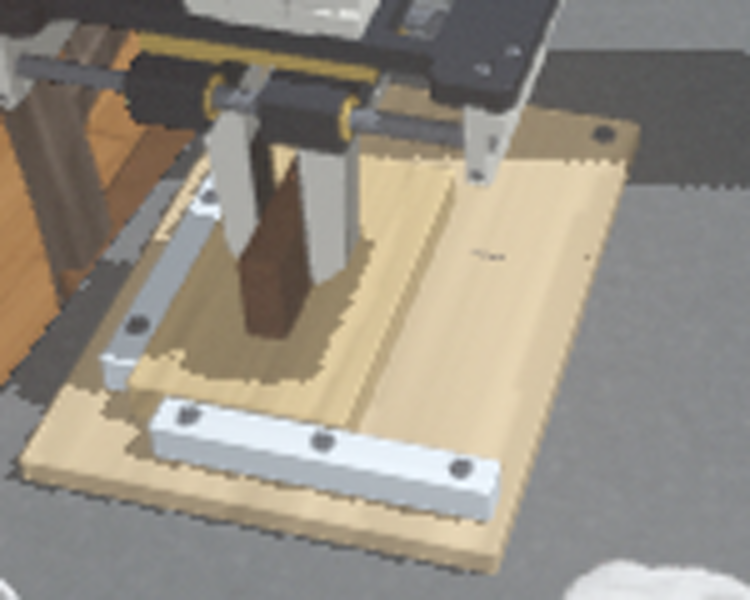

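View pics/w5c.png

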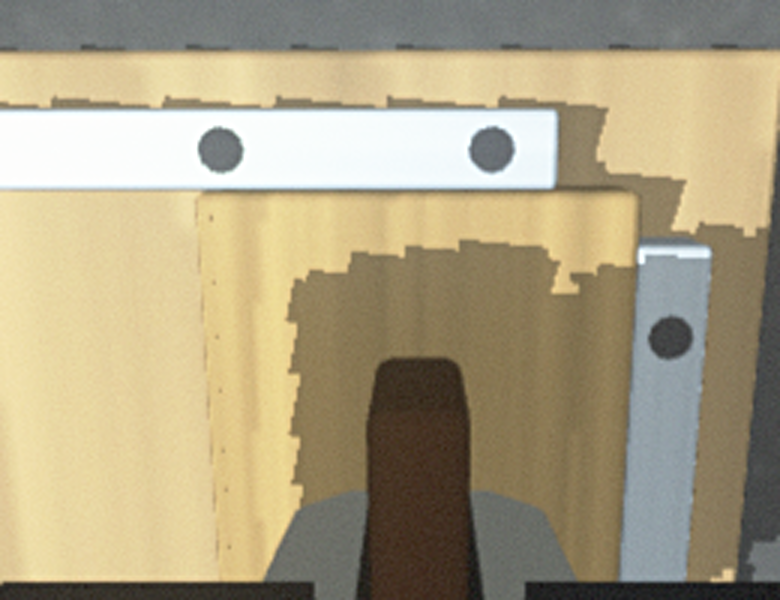

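Both views show the slab against the short fence (wrist crop row ~190) and the long one (column ~637), with edges parallel and no gap visible. I'll press firmly on both fences and lightly down so it lies flat.

Request:
carry_out(increments=[[[0,0,-0.8],0],[[0.5,0.5,0],0],[[0,0,0],0],[[0,0,0],0]])

```text
time: 15.45
position: [0.4262, 0.2633, 0.0367]
tool_rot: [-0.077, 1.573, 0.07]
contact_force: [-6.6, -6.1, 4.2]
finger_gap: 0.0158
```

Request:
carry_out(increments=[[[0.6,0.8,-0.4],0],[[0,0,0],0],[[0,0,0],0]])

```text
time: 15.75
position: [0.4261, 0.2633, 0.0367]
tool_rot: [-0.079, 1.574, 0.068]
contact_force: [-8.2, -7.9, 10.0]
finger_gap: 0.0157
```

Request:
carry_out(increments=[[[1,1.2,0.4],0],[[0,0,0],0],[[0,0,0],0],[[0,0,0],0]])

```text
time: 16.15
position: [0.4261, 0.2633, 0.0368]
tool_rot: [-0.08, 1.576, 0.066]
contact_force: [-9.5, -8.4, 8.8]
finger_gap: 0.0155
```

Run:
```python
from h import *
from scipy.spatial.transform import Rotation as Ro
for n in ['side','wrist']: grab(n,n+'6.png')
s=status.read_state(); R=Ro.from_rotvec(s['tool_rot']).as_matrix();print(s['time'],s['position'],s['contact_force'],s['ft_torque'],s['finger_gap'],np.arctan2(R[1,2],R[0,2]),R[:,0])
d=dict(np.load('pics/side6.png.npz'));b=cv2.resize(d['color'][230:350,150:300,::-1],None,fx=5,fy=5,interpolation=2)
cv2.imwrite('pics/s6c.png',b)
d=dict(np.load('pics/wrist6.png.npz'));b=cv2.resize(d['color'][80:280,140:400,::-1],None,fx=3,fy=3,interpolation=2)
cv2.imwrite('pics/w6c.png',b)
```

```text
16.25 [0.42614073 0.26327812 0.03675344] [-9.81167691 -9.4034188   9.4478442 ] [-1.66799163  1.59435381  0.09172703] 0.015941753619480057 0.09317387445482811 [-0.00632365 -0.00913438 -0.99993829]
```

View pics/s6c.png

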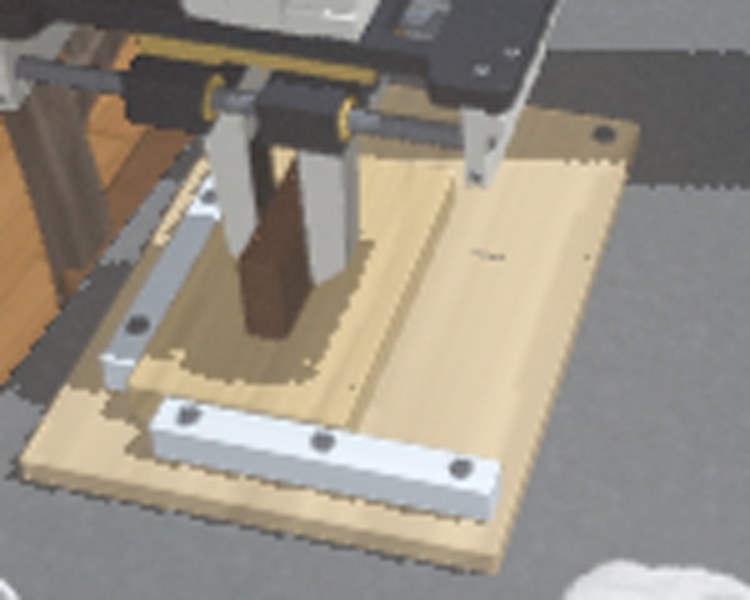

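View pics/w6c.png

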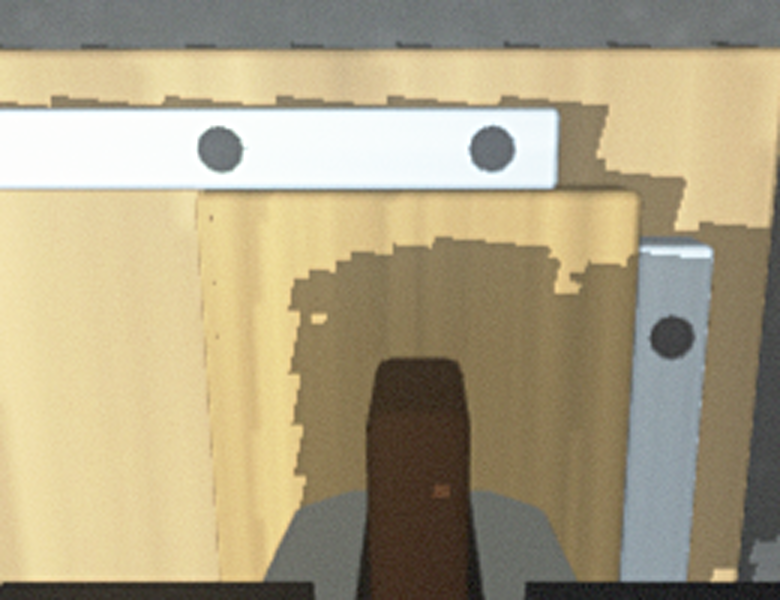

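Run:
```python
from h import *
a=np.load('pics/side1.png.npz')['color'].astype(int);b=np.load('pics/side6.png.npz')['color'].astype(int)
for n,(r,c) in {'garlic':((185,208),(235,258)),'jar':((172,216),(272,294))}.items():
    print(n,np.abs(a-b)[r[0]:r[1],c[0]:c[1]].mean())
cv2.imwrite('pics/cmp.png',cv2.resize(np.hstack([a,b]).astype(np.uint8)[150:230,:,::-1][:, list(range(210,320))+list(range(770,880))],None,fx=3.5,fy=3.5))
print(status.read_state()['contact_force'])
```

```text
garlic 15.645872715816004
jar 15.496212121212121
[-9.81167691 -9.4034188   9.4478442 ]
```

View pics/cmp.png

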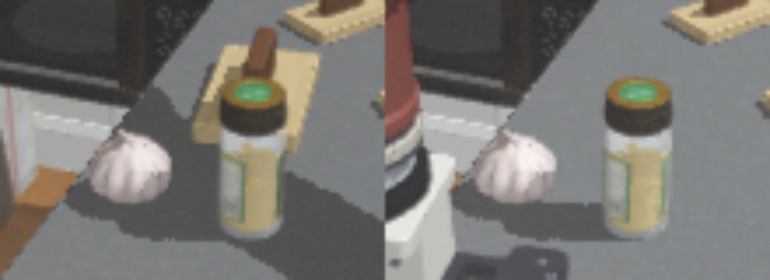

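Garlic and jar are at the same pixels before and after; only the shadows and lighting differ. The forces are steady, so I'm handing in.

```bash
python3 -c "
from h import *
print(workorder.job_done()); s=status.read_state(); print(s['time'],s['position'],s['contact_force'],s['finger_gap'])"
```

```text
the job is handed in; nothing more can be done
None
the job is handed in; nothing more can be done
```

I picked up the largest drawer front (it measured about 131 x 82 mm) by its pull and laid it on the jig bed. I slid it against the long fence, then the short one, and handed in at about 16 s while still holding it pressed against both.

**Last checks before hand-in:**
- **Fit:** the wrist and side views show no visible gap at either fence. The jaw yaw was 0.093 rad, which matches the jig.
- **Pressing force:** about 9.8 N in x, 9.4 N in y and 9.4 N down. Bed friction may carry part of the sideways push. The arm stopped moving when I pushed further, and the grip gap stayed at 16 mm.
- **Neighbours:** the garlic and spice jar are at the same place in the side view before and after.

**Small disagreements:**
- The slab seated about 2 mm further in x and 1 mm further in y than the camera estimate, roughly the stated calibration error.
- The tool leans about 0.6° under the push, and I did not separately measure how flat the slab lies. The tool tip is about 0.2 mm higher than when the slab first touched the bed.
- The top camera could not see the jig at the end because the arm blocked it.
- After hand-in no more readings were available, so the one-second hold itself is not confirmed.

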